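# Put the animal-track stamps back with their plaster casts

## Robot

A 7-joint arm with a two-finger parallel gripper is mounted at the origin on the work surface. World frame = base frame: x ahead of the robot, y to its left, z up, the work surface at z = 0. Lengths are in m, angles in rad, forces in N, time in s.
With the tool pointing down it reaches from about 0.35 to 0.9 m from the base axis. Payload 8.1 kg.
Tool frame: the origin (TCP) lies at the very end of the fingers, on their centre line; the grasp point (between the pads) lies arm.hold_point_z behind it (arm.hold_point_z is the distance from the TCP to the grasp point, in m); z points along the fingers, y is the line along which they close (so a half turn about z gives the same grasp; the last joint's range is limited). The gripper opens to 92 mm and grips with 3 to 60 N. Pads are 19 mm wide; open, the fingers measure 130 mm over their backs; the gripper's body (75 mm by 190 mm) begins 47 mm behind the grasp point.
Start: joints at [-1.414, 0.434, 0.025, 1.573, -0.012, 1.134, -0.075], TCP at [0.161, 0.604, 0.227] pointing down, gripper open.
Joint ranges: [-2.62, 2.62], [-0.44, 2.09], [-1.27, 1.32], [0.08, 2.57], [-1.32, 4.46], [0.12, 2], [-2.74, 2.74]. Speed limits (rad/s): [2.22, 2.22, 3.01, 3.01, 3.14, 3.14, 3.14].

## Interface

Orientations are given as a rotation vector (axis times angle).
In Python, from cell import arm, vision, job, cut_out gives the robot as it stands. The module is installed in compiled form; this text tells all that it offers.
- The arm moves only by the tool play_rows, never from a script. Its argument "increments" is text: rows parted by semicolons, each of 5 numbers parted by spaces: the shift along the tool's x, y, z in cm, then the turn about the tool's z in degrees, then the opening, from -1 (shut) to 1 (fully open), so that 0 is half open. A call has 1 to 5 rows; each row shifts and turns the commanded pose from where the row before left it, along the tool's axes as they then stand; what a row does not reach is not made up. A row lasts 1/12 s, in which the tool goes at most 41.7 mm and 7.16 degrees, less where a joint would pass 70% of its speed; a pose out of reach is approached as far as the arm can. A call is refused whole if a number of a shift passes 4.17 or a number of a turn 7.16, either way. A call with a gripper value outside its range is refused whole. The fingers move at their own pace and stop on an object; "grip_force" is the grip in N (left out, the last holds). Time passes only in rows, so rows that do not move let the fingers close. It gives the time, the measured TCP pose, the force, the opening and the grip force at its end, in the units of the state.
- arm.observe(): the state, without advancing time (a new reading comes with each control period).
- vision.get_image(name): name is "scene" or "top" or "wrist"; returns a dict with "frame" (384x512x3 uint8, red, green, blue), "z_map" (384x512 float32, m along the optical axis (not along the pixel's ray), 0 where there is no reading), "mtx" (3x3 intrinsics, pixels), "cam_to_world" (4x4, takes a point from camera to world coordinates). Camera axes: x right, y up, looking along -z (the intrinsics and any distortion apply to the point x, -y, -z); pixel columns grow to the right and rows downward; lengths in m; the calibration is good to about 2 mm. The wrist camera is an equidistant fisheye: a pixel r from the principal point sees the ray r / f radians off the axis. A picture is of the moment at which its call begins.
- job.sign_off(): hands the job in; it is judged then, once.
Trained networks look in a picture, given as the dict that the camera call returned (one of the last four; its "shot" number tells which), for a name from the list of things; names that differ only in an ending like _2 or _b are one class to them, and where a whole thing is asked for, a point or a joint stands for the part that bears it (a point fixed in the world has none). Each returns a list of dicts, best first, with "confidence" (0 to 1); they miss things now and then, are a little off and sometimes report something else, mostly with a low value. They report only what shows in the picture. A call takes as long as a camera call. They do not tell look-alikes from the thing itself.
- cut_out(query, picture): "mask" (384x512 bool, what is visible of it) and "point" ([row, column] in pixels, amid what is visible of it).
The state is a dict: "clock": time; "joints": joint angles; "dq": joint speeds; "joint_efforts": joint torques, N m; "position": TCP position; "ee_rot": TCP orientation; "force": force on the tool from outside, world axes, zero at the start; "ft_torque": the same for the moment, N m; "width": opening from 0.0 (shut) to 1.0 (fully open); "gripper_force": force on a finger pad.
Only numpy, scipy, OpenCV 4.12 (cv2) and the standard library are available. Lean on these libraries where they do the work, as an engineer would, in place of code of your own. Each camera call takes 0.05 s, during which the arm holds its last target. There are 200 camera calls.

## Task

The track lesson is over: put each wooden rubber stamp back in the tray whose plaster cast shows the same animal's print, lying flat on the floor of the empty bay with its rubber print up. Never let a stamp tip over, and leave the ink-pad tin and the test-tube rack where they are.

Things in the scene. Friction and masses are not known exactly. Their poses are not given: they have to be found in the camera images.
- stamp_fox: Loose rubber stamp, plain wood: square block 46 x 46 mm, 38 mm tall; black rubber print of a fox: one three-lobed pad and four separate toes. The rubber stands 3 mm above the wood. 35 to 130 g. Origin: centre of the wooden underside; z up through the print, toes towards its x. At the start it stands print upwards on the bench.
- stamp_deer: Loose rubber stamp, plain wood: narrow oblong block, 56 mm along its x by 34 mm along its y, 38 mm tall; black rubber print of a deer: two long pointed half-hooves side by side. The rubber stands 3 mm above the wood. 35 to 130 g. Origin: centre of the wooden underside; z up through the print, toes towards its x. At the start it stands print upwards on the bench.
- stamp_heron: Loose rubber stamp, plain wood: the largest, oblong block, 66 mm along its x by 58 mm along its y, 38 mm tall; black rubber print of a heron: thin lines, three toes spread forward and one back. The rubber stands 3 mm above the wood. 35 to 130 g. Origin: centre of the wooden underside; z up through the print, toes towards its x. At the start it stands print upwards on the bench.
- stamp_pony: Loose rubber stamp, plain wood: round block 50 mm in diameter, 38 mm tall; black rubber print of a pony: open horseshoe ring with a wedge inside. The rubber stands 3 mm above the wood. 35 to 130 g. Origin: centre of the wooden underside; z up through the print, toes towards its x. At the start it stands print upwards on the bench.
- tray_fox: Fixed shallow grey tray, 197 (its x) x 98 mm, walls 3 thick, tops 15 above bench; floor 3 thick. The empty bay at the -x end, 88 (x) x 92 mm inside, is for the stamp; past a cross wall, 97 mm along +x from the origin, sits a cream plaster cast, 17 mm high over the bench: round, 88 mm across, brown fox print (lobed pad, four toes). Origin: at bench height under the empty bay's middle.
- tray_deer: Fixed shallow grey tray, 197 (its x) x 98 mm, walls 3 thick, tops 15 above bench; floor 3 thick. The empty bay at the -x end, 88 (x) x 92 mm inside, is for the stamp; past a cross wall, 97 mm along +x from the origin, sits a cream plaster cast, 17 mm high over the bench: oval, 94 x 72 mm, brown deer print (two pointed half-hooves). Origin: at bench height under the empty bay's middle.
- tray_heron: Fixed shallow grey tray, 197 (its x) x 98 mm, walls 3 thick, tops 15 above bench; floor 3 thick. The empty bay at the -x end, 88 (x) x 92 mm inside, is for the stamp; past a cross wall, 97 mm along +x from the origin, sits a cream plaster cast, 17 mm high over the bench: oblong 96 x 86 mm, brown heron print (thin lines, 3 toes forward, 1 back). Origin: at bench height under the empty bay's middle.
- tray_pony: Fixed shallow grey tray, 197 (its x) x 98 mm, walls 3 thick, tops 15 above bench; floor 3 thick. The empty bay at the -x end, 88 (x) x 92 mm inside, is for the stamp; past a cross wall, 97 mm along +x from the origin, sits a cream plaster cast, 17 mm high over the bench: round, 78 mm across, brown pony print (horseshoe and wedge). Origin: at bench height under the empty bay's middle.
- ink_pad: Bystander: closed flat grey metal ink-pad tin, 118 (its x) x 78 x 20 mm, loose, to the left of the stamps. Origin: centre of underside.
- tube_rack: Bystander: white plastic test-tube rack, 285 mm (its x) x 58 mm, 95 mm tall, with three empty glass tubes reaching 160 mm, loose, to the right of the stamps and trays. Origin: centre of underside.
Things that resemble listed ones, but are neither listed nor needed, are in the scene too. Leave any green, orange or turquoise look-alike of the stamp_fox alone.

How it is judged:
By the outcome, as a careful person would: the job done as asked, in the order asked, and still so for the second after the job is handed in, with the robot touching nothing.
It also fails if it takes over 120 s, if anything falls off the work surface, if the arm or the gripper's body presses on something with over 40 N, if the wrist force passes 120 N, or if a joint passes its speed limit or range.

## Working session

There is one attempt and no reset: what is moved stays moved. The work goes in short steps, Python scripts to look and compute and a tool call to move; the robot and the scene stay as the last step left them, time stands still between calls to the robot, and variables do not carry over. Pictures are saved under pics/ and viewed, at most 14 in all, crops included, and the job is handed in when it is done.

Besides the shell and the picture viewer there is one more tool, called after "Request:" as name(argument=value, ...), one argument or row to a line, values as JSON. play_rows: Moves the arm, as the interface text tells. Its arguments: {"type":"object","properties":{"increments":{"type":"string"},"grip_force":{"type":"number"}},"required":["increments"]}

```bash
mkdir -p pics; ls; python3 - <<'E'
from cell import arm, vision
import cv2
for n in ("top","scene"):
    p=vision.get_image(n); cv2.imwrite(f"pics/{n}0.png",cv2.resize(p["frame"][:,:,::-1],(800,600),interpolation=cv2.INTER_CUBIC))
    print(n,p["mtx"],p["cam_to_world"].round(3))
print(arm.observe(), arm.hold_point_z)
E
```

```text
pics
top [[364.14724522   0.         255.90227321]
 [  0.         364.14724522 185.320005  ]
 [  0.           0.           1.        ]] [[-0.017  0.998 -0.057  0.372]
 [-1.    -0.016  0.009 -0.   ]
 [ 0.008  0.057  0.998  1.192]
 [ 0.     0.     0.     1.   ]]
scene [[362.54275959   0.         252.81408519]
 [  0.         362.54275959 186.94458748]
 [  0.           0.           1.        ]] [[ 0.226 -0.815  0.534  1.014]
 [ 0.974  0.189 -0.124 -0.156]
 [ 0.     0.548  0.836  0.923]
 [ 0.     0.     0.     1.   ]]
{'clock': 0.1, 'joints': array([-1.41363959,  0.43515915,  0.02498954,  1.57400845, -0.01157861,
        1.13398151, -0.07510561]), 'dq': array([ 0.00132099, -0.00163277,  0.00147636, -0.00227824, -0.00193245,
       -0.00163042, -0.00014166]), 'joint_efforts': array([ 3.79429024e-03, -6.69128036e+01,  9.88271087e-01, -3.15144145e+01,
       -6.05973601e-02,  3.74936115e-02,  6.79178083e-05]), 'position': array([0.16047878, 0.60357626, 0.22601909]), 'ee_rot': array([-4.07000316e-01, -3.11508788e+00,  2.21742540e-03]), 'force': array([0.29178461, 0.52662302, 0.18400776]), 'ft_torque': array([ 0.04900851, -0.01177208, -0.02240743]), 'gripper_force': 0.0, 'width': 0.9969730897378186} 0.0188
```

View pics/top0.png

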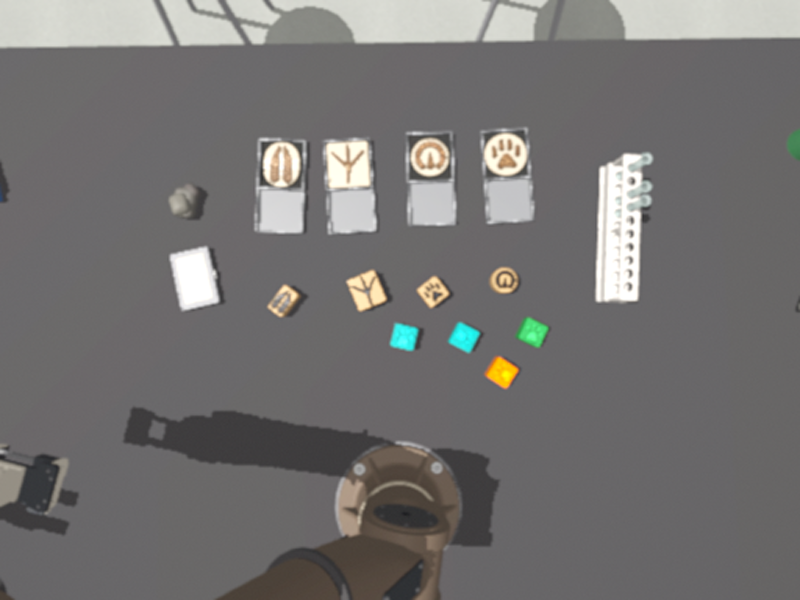

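View pics/scene0.png

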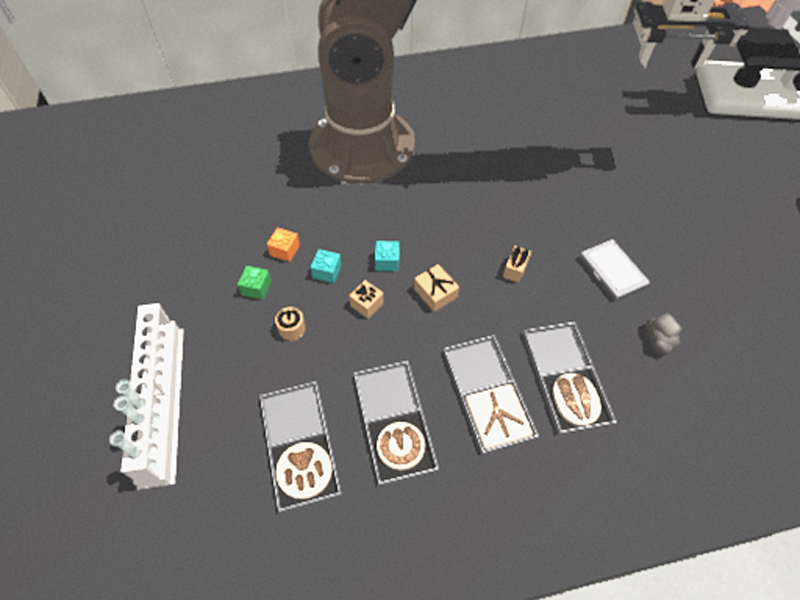

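The top view shows the stamps at deer (284,301), heron (367,290), fox (433,291) and pony (504,281). The trays run left to right deer, heron, pony, fox, with the empty bays towards the robot. The look-alikes sit below the stamps.

```bash
cat > h.py <<'E'
import numpy as np, cv2
from scipy.spatial.transform import Rotation as R
from cell import arm, vision, job, cut_out
def world(p):
    z=p["z_map"]; v,u=np.mgrid[:384,:512]; K=p["mtx"]
    c=np.stack([(u-K[0,2])/K[0,0]*z,-(v-K[1,2])/K[1,1]*z,-z,np.ones_like(z)],-1)
    return (c@p["cam_to_world"].T)[...,:3]
def rect(p,W,name,lo,hi):
    for d in cut_out(name,p)[:2]:
        q=W[d["mask"]]; q=q[(q[:,2]>lo)&(q[:,2]<hi)]
        if len(q)<8: print(name,"few",d["confidence"],d["point"]); continue
        (c,s,a)=cv2.minAreaRect((q[:,:2]*1000).astype(np.float32))
        print(name,round(d["confidence"],2),d["point"],"c",np.round(c,1),"size",np.round(s,1),"ang",round(a,1),"z",np.median(q[:,2]).round(4),"med",np.median(q[:,:2],0).round(4))
def pose():
    s=arm.observe(); M=R.from_rotvec(s["ee_rot"]).as_matrix(); return s,M
def go(x,y,z,yaw=None):
    """needed turn (deg about tool z), then tool-frame shift in cm. yaw: world angle of closing axis (deg), mod 180"""
    s,M=pose(); t=0
    if yaw is not None:
        cur=np.degrees(np.arctan2(M[1,1],M[0,1])); t=-((yaw-cur+90)%180-90)
    M2=M@R.from_rotvec([0,0,np.radians(t)]).as_matrix()
    d=M2.T@(np.array([x,y,z])-s["position"])*100
    print("turn",round(t,1),"shift cm",d.round(2),"| pos",s["position"].round(4),"q7",s["joints"][6].round(2),"w",round(s["width"],3),"F",s["force"].round(1),"tilt",M[2].round(3),"t",s["clock"])
E
python3 - <<'E'
from h import *
p=vision.get_image("top"); W=world(p)
for n in "fox deer heron pony".split(): rect(p,W,"stamp_"+n,.025,.06)
for n in "fox deer heron pony".split(): rect(p,W,"tray_"+n,-.002,.025)
rect(p,W,"tube_rack",.05,.3)
s,M=pose(); print(M.round(3))
E
```

```text
stamp_fox 0.65 [185.3, 276.6] c [434.2 -75.7] size [45.7 46.6] ang 37.0 z 0.0388 med [ 0.4348 -0.0745]
stamp_fox 0.59 [216.1, 261.9] c [343. -15.] size [45.3 45.9] ang 75.0 z 0.0391 med [ 0.3441 -0.0156]
stamp_deer 0.48 [192.8, 181.4] c [420.6 229.3] size [34.7 55.9] ang 51.2 z 0.0397 med [0.421 0.227]
stamp_heron 0.82 [186.0, 235.6] c [438.2  59.5] size [65.4 57.7] ang 21.7 z 0.0383 med [0.4375 0.059 ]
stamp_pony 0.74 [179.4, 319.6] c [ 453.7 -221.2] size [47.  41.8] ang 89.2 z 0.039 med [ 0.4523 -0.2206]
tray_fox 0.98 [113.2, 321.1] c [ 677.5 -240. ] size [198.2 102.3] ang 2.5 z 0.0065 med [ 0.6797 -0.2378]
tray_deer 0.6 [116.4, 177.4] c [665.2 235.9] size [107.6 207.2] ang 85.7 z 0.0062 med [0.6631 0.2366]
tray_pony 0.97 [117.3, 277.7] c [672.2 -77.3] size [199.4  96.6] ang 0.3 z 0.0053 med [ 0.6755 -0.0775]
tube_rack 0.57 [144.4, 396.5] c [ 551.1 -459.4] size [ 37.7 285.2] ang 86.3 z 0.0952 med [ 0.5853 -0.458 ]
[[-0.966  0.257  0.   ]
 [ 0.257  0.966  0.   ]
 [-0.     0.    -1.   ]]
```

```bash
python3 - <<'E'
from h import *
p=vision.get_image("top"); W=world(p)
f=p["frame"].astype(int); m=(f.min(-1)>125)&(f.max(-1)-f.min(-1)<25)&(abs(W[...,2]-.003)<.006)&(W[...,0]>.5)&(W[...,0]<.8)&(W[...,1]>-.35)&(W[...,1]<.35)
n,l,st,c=cv2.connectedComponentsWithStats(cv2.morphologyEx(m.astype(np.uint8),cv2.MORPH_OPEN,np.ones((5,5))))
for i in range(1,n):
    if st[i,4]>200:
        q=W[l==i]; r=cv2.minAreaRect((q[:,:2]*1000).astype(np.float32)); print(np.round(c[i],1),st[i,4],[np.round(k,1) for k in r],q[:,2].mean().round(4))
go(.4206,.2293,.07,51.2)
E
```

```text
[324.7 127.8] 666 [array([ 627.4, -242.4]), array([86.5, 92.6]), np.float64(1.7)] 0.003
[276.1 129.8] 670 [array([624.4, -78.9]), array([89.7, 85.3]), np.float64(88.8)] 0.0028
[223.7 134.6] 704 [array([610.7,  91.6]), array([86.8, 90.7]), np.float64(3.2)] 0.003
[179.  134.7] 659 [array([612.8, 241.9]), array([92. , 84.9]), np.float64(89.0)] 0.0031
turn 23.9 shift cm [-43.75 -12.91  15.67] | pos [0.1605 0.6041 0.2268] q7 -0.08 w 0.998 F [ 0.  -0.1  1.3] tilt [ 0.  0. -1.] t 0.65
```

Request:
play_rows(
  increments="0 0 0 6 1;0 0 0 6 1;0 0 0 6 1;0 0 0 6 1;-2 -0.6 0.4 0 1",
  grip_force=20,
)

```text
clock: 1.07
position: [0.1691, 0.5898, 0.2231]
ee_rot: [-1.048, -2.959, -0.004]
force: [0.3, 0.1, 0.7]
width: 0.997
gripper_force: 0.0
```

Request:
play_rows(
  increments="-3.5 -1 1 0 1;-3.5 -1 1 0 1;-3.5 -1 1 0 1;-3.5 -1 1 0 1;-3.5 -1 1 0 1",
)

```text
clock: 1.48
position: [0.2779, 0.4366, 0.1725]
ee_rot: [1.045, 2.962, 0.001]
force: [1.2, 0.6, 0.5]
width: 0.998
gripper_force: 0.0
```

Request:
play_rows(
  increments="-3.5 -1 1 0 1;-3.5 -1 1 0 1;-3.5 -1 1 0 1;-3.5 -1 1 0 1;-3.5 -1 1 0 1",
)

```text
clock: 1.9
position: [0.3829, 0.2879, 0.1226]
ee_rot: [1.045, 2.962, 0.001]
force: [0.9, 0.2, -0.7]
width: 0.998
gripper_force: 0.0
```

```bash
python3 - <<'E'
from h import *
go(.4206,.2293,.07,51.2)
E
```

```text
turn -0.1 shift cm [-6.61 -2.21  5.26] | pos [0.3829 0.2879 0.1226] q7 0.24 w 0.998 F [ 0.9  0.2 -0.7] tilt [-0.     0.001 -1.   ] t 1.9
```

Request:
play_rows(
  increments="-3.3 -1.1 2.6 0 1;-3.3 -1.1 2.6 0 1;0 0 0 0 1",
)

```text
clock: 2.15
position: [0.4199, 0.2253, 0.0698]
ee_rot: [1.059, 2.958, -0.009]
force: [-0.8, -0.3, 0.2]
width: 1.002
gripper_force: 0.0
```

```bash
python3 - <<'E'
from h import *
go(.4206,.2293,.015,51.2)
p=vision.get_image("wrist"); cv2.imwrite("pics/w1.png",p["frame"][:,:,::-1])
E
```

```text
turn -0.6 shift cm [0.2  0.39 5.48] | pos [0.4199 0.2253 0.0698] q7 0.41 w 1.002 F [-0.8 -0.3  0.2] tilt [-0.002 -0.005 -1.   ] t 2.15
```

View pics/w1.png

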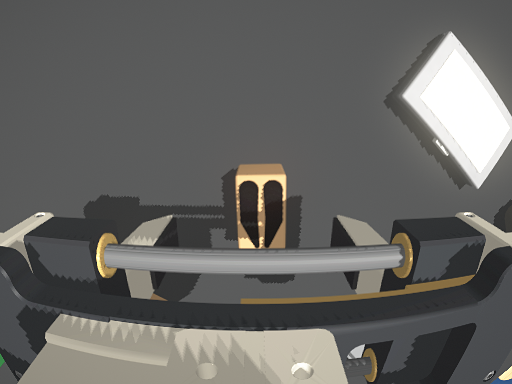

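The stamp (columns 237–285, row 205) sits centred between the fingertips (172 and 335) and parallel to them.

Request:
play_rows(
  increments="0.1 0.2 2.0 0 1;0 0 2.0 0 1;0 0 1.4 0 1;0 0 0 0 1;0 0 0 0 1",
)

```text
clock: 2.62
position: [0.418, 0.2361, 0.019]
ee_rot: [-1.044, -2.962, 0.001]
force: [0.2, -0.1, -0.1]
width: 0.998
gripper_force: 0.0
```

Request:
play_rows(
  increments="0 0 0 0 -1;0 0 0 0 -1;0 0 0 0 -1;0 0 0 0 -1;0 0 0 0 -1",
)

```text
clock: 3.03
position: [0.4188, 0.2355, 0.0193]
ee_rot: [1.046, 2.962, 0.001]
force: [-0.7, -0.2, 0.1]
width: 0.686
gripper_force: 0.0
```

Request:
play_rows(
  increments="0 0 0 0 -1;0 0 0 0 -1;0 0 0 0 -1;0 0 0 0 -1;0 0 0 0 -1",
)

```text
clock: 3.45
position: [0.4185, 0.2351, 0.0188]
ee_rot: [-1.046, -2.962, 0.0]
force: [-0.8, 0.1, 0.7]
width: 0.369
gripper_force: 20.0
```

```bash
python3 - <<'E'
from h import *
go(.4206,.2293,.015,51.2)
print(arm.observe()["gripper_force"])
E
```

```text
turn -0.1 shift cm [-0.53 -0.32  0.38] | pos [0.4185 0.2351 0.0188] q7 0.43 w 0.369 F [-0.8  0.1  0.7] tilt [ 0. -0. -1.] t 3.45
19.996692538261414
```

Request:
play_rows(
  increments="0 0 0 0 0;0 0 0 0 0;-0.5 0 0.2 0 0;0 0 0.25 0 0;0 0 0 0 0",
)

```text
clock: 3.87
position: [0.4226, 0.2317, 0.0139]
ee_rot: [-1.047, -2.962, 0.001]
force: [-0.5, -0.4, 0.5]
width: 0.495
gripper_force: 0.0
```

Request:
play_rows(
  increments="0 0 0 0 -1;0 0 0 0 -1;0 0 0 0 -1;0 0 0 0 -1;0 0 0 0 -1",
)

```text
clock: 4.28
position: [0.4224, 0.2321, 0.0143]
ee_rot: [-1.046, -2.962, 0.0]
force: [-0.4, 0.3, -0.6]
width: 0.372
gripper_force: 20.0
```

Request:
play_rows(
  increments="0 0 -1 0 -1;0 0 -2 0 -1;0 0 -3 0 -1;0 0 -2 0 -1;0 0 0 0 -1",
)

```text
clock: 4.7
position: [0.4245, 0.2333, 0.0985]
ee_rot: [1.045, 2.959, 0.008]
force: [1.3, 0.9, -1.3]
width: 0.371
gripper_force: 20.0
```

```bash
python3 - <<'E'
from h import *
go(.6128,.2419,.07,90)
print(arm.observe()["gripper_force"])
E
```

```text
turn -38.9 shift cm [-18.82   0.85   2.95] | pos [0.4245 0.2333 0.0985] q7 0.4 w 0.371 F [ 1.3  0.9 -1.3] tilt [-0.002  0.006 -1.   ] t 4.7
19.997766315937042
```

Request:
play_rows(
  increments="0 0 0 -6.5 -1;0 0 0 -6.5 -1;0 0 0 -6.5 -1;0 0 0 -6.5 -1;0 0 0 -6.5 -1",
)

```text
clock: 5.12
position: [0.4222, 0.232, 0.0944]
ee_rot: [-0.166, -3.137, 0.0]
force: [0.3, -0.0, -0.5]
width: 0.37
gripper_force: 20.0
```

Request:
play_rows(
  increments="0 0 0 -6.5 -1;-3 0.1 0 0 -1;-3.5 0.2 0 0 -1;-3.5 0.2 0 0 -1;-3.5 0.2 0 0 -1",
)

```text
clock: 5.53
position: [0.5587, 0.2391, 0.0945]
ee_rot: [0.003, -3.141, 0.0]
force: [0.1, 1.0, -1.7]
width: 0.369
gripper_force: 20.0
```

Request:
play_rows(
  increments="-3 0.1 1 0 -1;-2 0 1.5 0 -1;0 0 0 0 -1;0 0 0 0 -1",
)

```text
clock: 5.87
position: [0.6072, 0.2396, 0.0679]
ee_rot: [0.001, -3.139, 0.002]
force: [-1.1, -0.0, 0.7]
width: 0.369
gripper_force: 20.0
```

```bash
python3 - <<'E'
from h import *
go(.6128,.2419,.0185,90)
E
```

```text
turn 0.0 shift cm [-0.57  0.24  4.94] | pos [0.6072 0.2396 0.0679] q7 1.15 w 0.369 F [-1.1 -0.   0.7] tilt [ 0.002 -0.001 -1.   ] t 5.8667
```

Request:
play_rows(
  increments="-0.5 0.2 1.5 0 -1;0 0 1.5 0 -1;0 0 1.2 0 -1;0 0 0.8 0 -1;0 0 0 0 -1",
)

```text
clock: 6.28
position: [0.611, 0.2425, 0.0182]
ee_rot: [0.004, -3.14, 0.001]
force: [-0.3, 0.1, 0.0]
width: 0.367
gripper_force: 20.0
```

```bash
python3 - <<'E'
from h import *
go(.6128,.2419,.018,90)
E
```

```text
turn 0.1 shift cm [-0.18 -0.06  0.02] | pos [0.611  0.2425 0.0182] q7 1.15 w 0.367 F [-0.3  0.1  0. ] tilt [ 0.002 -0.001 -1.   ] t 6.2833
```

Request:
play_rows(
  increments="0 0 0.05 0 -0.1;0 0 0 0 0;0 0 0 0 0.1;0 0 0 0 0.1;0 0 0 0 0.1",
)

```text
clock: 6.7
position: [0.6127, 0.2425, 0.0194]
ee_rot: [-0.003, 3.141, 0.001]
force: [0.2, -0.3, 0.3]
width: 0.545
gripper_force: 0.0
```

Request:
play_rows(
  increments="0 0 -1 0 0.1;0 0 -2 0 0.1;0 0 -3 0 0.1;0 0 -2 0 1;0 0 0 0 1",
)

```text
clock: 7.12
position: [0.6153, 0.2436, 0.1046]
ee_rot: [-0.003, 3.134, 0.005]
force: [1.5, -0.2, 0.1]
width: 0.648
gripper_force: 0.0
```

```bash
python3 - <<'E'
from h import *
go(.4382,.0595,.07,111.7)
E
```

```text
turn -21.6 shift cm [ 23.29 -10.56   3.27] | pos [0.6153 0.2436 0.1046] q7 1.15 w 0.648 F [ 1.5 -0.2  0.1] tilt [-0.007  0.003 -1.   ] t 7.1167
```

Request:
play_rows(
  increments="0 0 0 -7.1 1;0 0 0 -7.1 1;0 0 0 -7.1 1;3 -1.4 0 0 1;3.5 -1.6 0.3 0 1",
)

```text
clock: 7.53
position: [0.5636, 0.1924, 0.0963]
ee_rot: [-0.588, 3.083, 0.002]
force: [0.8, -0.6, -0.0]
width: 0.983
gripper_force: 0.0
```

Request:
play_rows(
  increments="3.5 -1.6 0.5 0 1;3.5 -1.6 0.5 0 1;3.5 -1.6 0.5 0 1;3.5 -1.6 0.5 0 1;2.5 -1.1 0.5 0 1",
)

```text
clock: 7.95
position: [0.4338, 0.0582, 0.0709]
ee_rot: [0.581, -3.086, 0.001]
force: [-0.4, -0.0, -0.5]
width: 1.002
gripper_force: 0.0
```

Request:
play_rows(
  increments="0 0 0 0 1;0 0 0 0 1",
)

```text
clock: 8.12
position: [0.4358, 0.0596, 0.0712]
ee_rot: [0.58, -3.087, 0.0]
force: [0.5, 0.5, 0.4]
width: 0.997
gripper_force: 0.0
```

```bash
python3 - <<'E'
from h import *
go(.4382,.0595,.0145,111.7)
p=vision.get_image("top"); W=world(p)
rect(p,W,"stamp_deer",.025,.06)
E
```

```text
turn -0.4 shift cm [-0.23 -0.1   5.67] | pos [0.4358 0.0596 0.0712] q7 1.65 w 0.997 F [0.5 0.5 0.4] tilt [ 0. -0. -1.] t 8.1167
stamp_deer 0.63 [134.6, 174.9] c [611.1 244. ] size [55.8 34.3] ang 0.1 z 0.0422 med [0.609 0.244]
```

Request:
play_rows(
  increments="-0.2 -0.1 2 0 1;0 0 2 0 1;0 0 1.7 0 1;0 0 0 0 1;0 0 0 0 -1",
)

```text
clock: 8.63
position: [0.4392, 0.0614, 0.0135]
ee_rot: [0.585, -3.085, -0.0]
force: [0.3, 0.3, 0.0]
width: 0.962
gripper_force: 0.0
```

Request:
play_rows(
  increments="0 0 0 0 -1;0 0 0 0 -1;0 0 0 0 -1;0 0 0 0 -1;0 0 0 0 -1",
  grip_force=25,
)

```text
clock: 9.05
position: [0.4394, 0.0605, 0.0144]
ee_rot: [-0.583, 3.086, -0.0]
force: [0.0, 0.3, 5.7]
width: 0.63
gripper_force: 25.0
```

Request:
play_rows(
  increments="0 0 0 0 -1;0 0 0 0 -1;0 0 0 0 -1",
)

```text
clock: 9.3
position: [0.4394, 0.0605, 0.0144]
ee_rot: [-0.583, 3.086, -0.0]
force: [-0.6, -0.9, 7.4]
width: 0.63
gripper_force: 25.0
```

Request:
play_rows(
  increments="0 0 -1 0 -1;0 0 -2 0 -1;0 0 -3 0 -1;0 0 -2 0 -1;0 0 0 0 -1",
)

```text
clock: 9.72
position: [0.4409, 0.061, 0.0972]
ee_rot: [-0.582, 3.081, 0.001]
force: [1.3, 0.6, -1.4]
width: 0.634
gripper_force: 25.0
```

```bash
python3 - <<'E'
from h import *
go(.6107,.0916,.07,91)
E
```

```text
turn 20.4 shift cm [-17.02   2.76   2.82] | pos [0.4409 0.061  0.0972] q7 1.66 w 0.634 F [ 1.3  0.6 -1.4] tilt [-0.006 -0.001 -1.   ] t 9.7167
```

Request:
play_rows(
  increments="0 0 0 6.8 -1;0 0 0 6.8 -1;0 0 0 6.8 -1;-3 0.5 0 0 -1;-3.5 0.6 0 0 -1",
)

```text
clock: 10.13
position: [0.5017, 0.0722, 0.0931]
ee_rot: [0.027, -3.138, 0.001]
force: [1.5, 0.1, -0.2]
width: 0.63
gripper_force: 25.0
```

Request:
play_rows(
  increments="-3.5 0.6 0 0 -1;-3.5 0.6 0.5 0 -1;-3.5 0.4 1 0 -1;0 0 1 0 -1;0 0 0 0 -1",
)

```text
clock: 10.55
position: [0.6081, 0.0904, 0.0656]
ee_rot: [0.028, -3.138, 0.001]
force: [-0.8, 1.2, -1.6]
width: 0.629
gripper_force: 25.0
```

```bash
python3 - <<'E'
from h import *
go(.6107,.0916,.018,91)
E
```

```text
turn 0.0 shift cm [-0.28  0.12  4.76] | pos [0.6081 0.0904 0.0656] q7 1.38 w 0.629 F [-0.8  1.2 -1.6] tilt [ 0.003 -0.001 -1.   ] t 10.55
```

Request:
play_rows(
  increments="-0.3 0.1 1.5 0 -1;0 0 1.5 0 -1;0 0 1.2 0 -1;0 0 0.5 0 -1;0 0 0 0 -1",
)

```text
clock: 10.97
position: [0.6096, 0.0912, 0.0205]
ee_rot: [0.028, -3.138, 0.001]
force: [-0.2, -0.1, 0.0]
width: 0.633
gripper_force: 25.0
```

```bash
python3 - <<'E'
from h import *
go(.6107,.0916,.018,91)
E
```

```text
turn 0.0 shift cm [-0.11  0.04  0.25] | pos [0.6096 0.0912 0.0205] q7 1.39 w 0.633 F [-0.2 -0.1  0. ] tilt [ 0.003 -0.001 -1.   ] t 10.9667
```

Request:
play_rows(
  increments="0 0 0.3 0 -1;0 0 0 0 -1;0 0 0 0 0.5;0 0 0 0 0.5;0 0 0 0 0.5",
)

```text
clock: 11.38
position: [0.6118, 0.0917, 0.0195]
ee_rot: [-0.028, 3.14, 0.0]
force: [0.5, 0.8, 0.7]
width: 0.741
gripper_force: 0.0
```

Request:
play_rows(
  increments="0 0 0 0 0.5;0 0 -1 0 0.5;0 0 -2 0 0.6;0 0 -3 0 1;0 0 -2 0 1",
)

```text
clock: 11.8
position: [0.6119, 0.0917, 0.1016]
ee_rot: [-0.028, 3.14, 0.001]
force: [0.5, 0.4, -0.5]
width: 0.898
gripper_force: 0.0
```

```bash
python3 - <<'E'
from h import *
go(.4342,-.0757,.07,127)
E
```

```text
turn -36.0 shift cm [24.27 -2.67  3.12] | pos [0.6119 0.0917 0.1016] q7 1.38 w 0.898 F [ 0.5  0.4 -0.5] tilt [-0.001  0.    -1.   ] t 11.8
```

Request:
play_rows(
  increments="0 0 0 -7.1 1;0 0 0 -7.1 1;0 0 0 -7.1 1;0 0 0 -7.1 1;0 0 0 -7.1 1",
)

```text
clock: 12.22
position: [0.6115, 0.0915, 0.0999]
ee_rot: [-0.993, 2.98, -0.001]
force: [-0.5, -0.2, 0.1]
width: 1.004
gripper_force: 0.0
```

Request:
play_rows(
  increments="3.5 -0.4 0.4 0 1;3.5 -0.4 0.4 0 1;3.5 -0.4 0.4 0 1;3.5 -0.4 0.4 0 1;3.5 -0.4 0.4 0 1",
)

```text
clock: 12.63
position: [0.4815, -0.0297, 0.0795]
ee_rot: [-0.984, 2.983, -0.001]
force: [0.4, -0.2, -0.1]
width: 1.001
gripper_force: 0.0
```

Request:
play_rows(
  increments="3.5 -0.4 0.4 0 1;3.2 -0.2 0.4 0 1;0 0 0 0 1;0 0 0 0 1",
)

```text
clock: 12.97
position: [0.4312, -0.0747, 0.0715]
ee_rot: [0.979, -2.985, 0.001]
force: [0.4, 1.6, 0.2]
width: 1.001
gripper_force: 0.0
```

```bash
python3 - <<'E'
from h import *
go(.4342,-.0757,.0145,127)
p=vision.get_image("top"); W=world(p)
rect(p,W,"stamp_heron",.025,.06)
E
```

```text
turn -0.7 shift cm [-0.18 -0.26  5.7 ] | pos [ 0.4312 -0.0747  0.0715] q7 2.17 w 1.001 F [0.4 1.6 0.2] tilt [ 0.001 -0.    -1.   ] t 12.9667
stamp_heron 0.62 [133.4, 222.2] c [608.4  93. ] size [65.  57.4] ang 1.1 z 0.0416 med [0.607 0.094]
```

Heron is seated correctly. Next is the fox.

Request:
play_rows(
  increments="-0.2 -0.2 2 -0.5 1;0 0 2 0 1;0 0 1.7 0 1;0 0 0 0 1;0 0 0 0 -1",
)

```text
clock: 13.48
position: [0.4355, -0.0728, 0.0136]
ee_rot: [0.999, -2.977, -0.001]
force: [-0.5, 0.3, 0.9]
width: 0.966
gripper_force: 0.0
```

Request:
play_rows(
  increments="0 0 0 0 -1;0 0 0 0 -1;0 0 0 0 -1;0 0 0 0 -1;0 0 0 0 -1",
)

```text
clock: 13.9
position: [0.4354, -0.0738, 0.0144]
ee_rot: [-0.997, 2.978, -0.001]
force: [-0.4, 0.1, 0.2]
width: 0.614
gripper_force: 0.0
```

Request:
play_rows(
  increments="0 0 0 0 -1;0 0 0 0 -1;0 0 0 0 -1;0 0 0 0 -1",
)

```text
clock: 14.23
position: [0.4353, -0.0738, 0.0141]
ee_rot: [-0.997, 2.979, -0.0]
force: [0.0, 0.4, 5.8]
width: 0.497
gripper_force: 25.0
```

Request:
play_rows(
  increments="0 0 -1 0 -1;0 0 -2 0 -1;0 0 -3 0 -1;0 0 -2 0 -1;0 0 0 0 -1",
)

```text
clock: 14.65
position: [0.4371, -0.0738, 0.097]
ee_rot: [-0.995, 2.975, -0.003]
force: [0.3, -0.1, -0.1]
width: 0.499
gripper_force: 25.0
```

```bash
python3 - <<'E'
from h import *
go(.6274,-.2424,.07,91.5)
E
```

```text
turn 35.5 shift cm [-18.57 -17.35   2.81] | pos [ 0.4371 -0.0738  0.097 ] q7 2.19 w 0.499 F [ 0.3 -0.1 -0.1] tilt [-0.004 -0.003 -1.   ] t 14.65
```

Request:
play_rows(
  increments="0 0 0 7.1 -1;0 0 0 7.1 -1;0 0 0 7.1 -1;0 0 0 7.1 -1;0 0 0 7.1 -1",
)

```text
clock: 15.07
position: [0.4346, -0.0737, 0.0932]
ee_rot: [0.032, -3.14, -0.0]
force: [-0.1, 0.2, -0.4]
width: 0.501
gripper_force: 25.0
```

Request:
play_rows(
  increments="-2.5 -2.3 0 0 -1;-2.7 -2.5 0 0 -1;-2.7 -2.5 0 0 -1;-2.7 -2.5 0 0 -1;-2.7 -2.5 0.5 0 -1",
)

```text
clock: 15.48
position: [0.5725, -0.1944, 0.0886]
ee_rot: [-0.042, 3.141, -0.0]
force: [-0.2, -0.5, 0.9]
width: 0.496
gripper_force: 25.0
```

Request:
play_rows(
  increments="-2.6 -2.5 1 0 -1;-2.6 -2.5 1.2 0 -1;0 0 0 0 -1;0 0 0 0 -1",
)

```text
clock: 15.82
position: [0.624, -0.2432, 0.064]
ee_rot: [0.038, -3.138, -0.0]
force: [-1.1, 0.6, 0.1]
width: 0.504
gripper_force: 25.0
```

```bash
python3 - <<'E'
from h import *
go(.6274,-.2424,.018,91.5)
E
```

```text
turn -0.1 shift cm [-0.36  0.07  4.6 ] | pos [ 0.624  -0.2432  0.064 ] q7 1.92 w 0.504 F [-1.1  0.6  0.1] tilt [ 0.003  0.    -1.   ] t 15.8167
```

Request:
play_rows(
  increments="-0.2 0 1.5 0 -1;0 0 1.5 0 -1;0 0 1.2 0 -1;0 0 0.4 0 -1;0 0 0 0 -1",
)

```text
clock: 16.23
position: [0.6252, -0.2406, 0.0193]
ee_rot: [0.043, -3.139, -0.002]
force: [-1.0, -0.3, -0.7]
width: 0.499
gripper_force: 25.0
```

Request:
play_rows(
  increments="0 0 0 0 -1;0 0 0.1 0 -1;0 0 0 0 -1",
)

```text
clock: 16.48
position: [0.627, -0.2418, 0.0206]
ee_rot: [-0.041, 3.14, -0.001]
force: [0.0, 0.0, -1.3]
width: 0.501
gripper_force: 25.0
```

Request:
play_rows(
  increments="0 0 0.2 0 -1;0 0 0 0 -1;0 0 0 0 0.3;0 0 0 0 0.3;0 0 0 0 0.3",
)

```text
clock: 16.9
position: [0.6266, -0.2418, 0.018]
ee_rot: [-0.041, 3.141, -0.0]
force: [-0.6, 1.2, 0.6]
width: 0.634
gripper_force: 0.0
```

Request:
play_rows(
  increments="0 0 0 0 0.3;0 0 -1 0 0.3;0 0 -2 0 0.4;0 0 -3 0 1;0 0 -2 0 1",
)

```text
clock: 17.32
position: [0.6271, -0.242, 0.1006]
ee_rot: [-0.041, 3.14, -0.001]
force: [0.5, -0.0, 0.1]
width: 0.795
gripper_force: 0.0
```

```bash
python3 - <<'E'
from h import *
p=vision.get_image("top"); W=world(p)
rect(p,W,"stamp_fox",.025,.06)
rect(p,W,"stamp_pony",.025,.06)
go(.4525,-.2206,.07,90)
E
```

```text
stamp_fox 0.56 [215.1, 258.5] c [342.4 -14. ] size [42.  42.9] ang 70.7 z 0.0392 med [ 0.344  -0.0127]
stamp_fox 0.46 [212.8, 295.1] c [ 340.5 -136.5] size [45.  45.5] ang 61.8 z 0.0388 med [ 0.3396 -0.1357]
stamp_pony few 0.73 [114.7, 275.5]
stamp_pony 0.72 [129.9, 325.6] c [ 610.6 -238.7] size [22.6 44.5] ang 1.1 z 0.0413 med [ 0.6083 -0.2404]
turn 1.5 shift cm [17.57  2.17  2.99] | pos [ 0.628  -0.2422  0.1007] q7 1.92 w 0.923 F [-0.3 -0.  -0.2] tilt [-0.004 -0.001 -1.   ] t 17.4667
```

Request:
play_rows(
  increments="3.5 0.4 0.2 0 1;3.5 0.4 0.4 0 1;3.5 0.4 0.4 0 1;3.5 0.4 0.4 0 1;3.4 0.5 0.4 0 1",
)

```text
clock: 17.88
position: [0.4495, -0.2249, 0.0791]
ee_rot: [0.041, -3.14, -0.001]
force: [-1.0, 0.5, 0.9]
width: 1.003
gripper_force: 0.0
```

Request:
play_rows(
  increments="0 0 0.4 0 1;0 0 0 0 1;0 0 0 0 1",
)

```text
clock: 18.13
position: [0.4524, -0.2253, 0.0757]
ee_rot: [-0.041, 3.141, 0.0]
force: [0.5, 0.0, -0.0]
width: 1.0
gripper_force: 0.0
```

```bash
python3 - <<'E'
from h import *
go(.453,-.221,.0145)
p=vision.get_image("wrist"); cv2.imwrite("pics/w2.png",p["frame"][:,:,::-1])
p=vision.get_image("top"); W=world(p)
q=W[(abs(W[...,0]-.627)<.045)&(abs(W[...,1]+.242)<.045)&(W[...,2]>.03)]
print(len(q),q.min(0),q.max(0),[np.round(k,1) for k in cv2.minAreaRect((q[:,:2]*1000).astype(np.float32))])
E
```

```text
turn 0 shift cm [-0.07  0.43  6.12] | pos [ 0.4524 -0.2253  0.0757] q7 1.98 w 1.0 F [ 0.5  0.  -0. ] tilt [-0.  0. -1.] t 18.1333
220 [ 0.59915879 -0.2620411   0.03044404] [ 0.64520648 -0.21579622  0.04848108] [array([ 622.2, -238.9]), array([46.2, 46.1]), np.float64(89.9)]
```

View pics/w2.png

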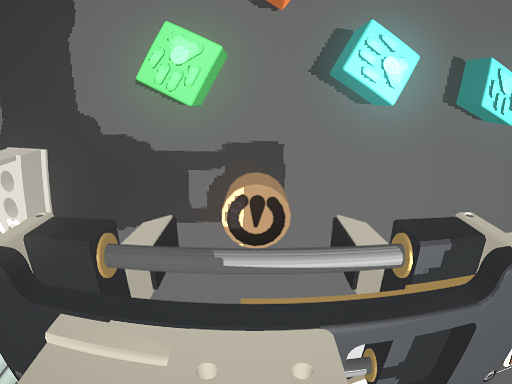

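The wrist view shows the pony stamp centred between the fingers (column 256, row 212).

Request:
play_rows(
  increments="0 0.1 2 0 1;0 0 2 0 1;0 0 2.0 0 1;0 0 0.1 0 1;0 0 0 0 -1",
)

```text
clock: 18.65
position: [0.4522, -0.224, 0.0142]
ee_rot: [0.042, -3.14, -0.001]
force: [-0.1, -0.1, 0.8]
width: 0.963
gripper_force: 0.0
```

Request:
play_rows(
  increments="0 0 0 0 -1;0 0 0 0 -1;0 0 0 0 -1;0 0 0 0 -1;0 0 0 0 -1",
)

```text
clock: 19.07
position: [0.4524, -0.2245, 0.0154]
ee_rot: [-0.041, 3.14, -0.001]
force: [0.4, -0.4, -1.2]
width: 0.612
gripper_force: 0.0
```

Request:
play_rows(
  increments="0 0 0 0 -1;0 0 0 0 -1;0 0 0 0 -1;0 0 0 0 -1",
)

```text
clock: 19.4
position: [0.4523, -0.2244, 0.0152]
ee_rot: [-0.041, 3.141, -0.0]
force: [-0.2, 0.9, 6.3]
width: 0.54
gripper_force: 25.0
```

Request:
play_rows(
  increments="0 0 -1 0 -1;0 0 -2 0 -1;0 0 -3 0 -1;0 0 -2 0 -1;0 0 0 0 -1",
)

```text
clock: 19.82
position: [0.4542, -0.2253, 0.099]
ee_rot: [-0.041, 3.136, -0.003]
force: [0.2, -1.3, -0.5]
width: 0.536
gripper_force: 25.0
```

```bash
python3 - <<'E'
from h import *
go(.624,-.0785,.07)
p=vision.get_image("wrist"); cv2.imwrite("pics/w3.png",p["frame"][:,:,::-1])
E
```

```text
turn 0 shift cm [-17.34  14.23   2.97] | pos [ 0.4542 -0.2253  0.099 ] q7 1.98 w 0.536 F [ 0.2 -1.3 -0.5] tilt [-0.006 -0.002 -1.   ] t 19.8167
```

View pics/w3.png

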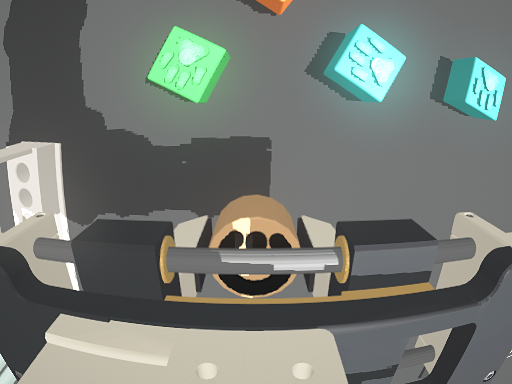

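The stamp is held upright between the pads (column 255, row 245).

Request:
play_rows(
  increments="-2.5 2.1 0 0 -1;-3 2.5 0 0 -1;-3 2.5 0 0 -1;-3 2.5 0 0 -1;-3 2.5 0.5 0 -1",
)

```text
clock: 20.28
position: [0.5948, -0.0982, 0.0897]
ee_rot: [0.041, -3.141, -0.0]
force: [0.5, -1.5, -1.1]
width: 0.538
gripper_force: 25.0
```

Request:
play_rows(
  increments="-2.8 2.2 1 0 -1;0 0 1.2 0 -1;0 0 0 0 -1;0 0 0 0 -1",
)

```text
clock: 20.62
position: [0.6195, -0.077, 0.0662]
ee_rot: [0.042, -3.137, 0.0]
force: [0.6, -0.4, -0.1]
width: 0.538
gripper_force: 25.0
```

```bash
python3 - <<'E'
from h import *
go(.623,-.0785,.019)
E
```

```text
turn 0 shift cm [-0.36 -0.16  4.71] | pos [ 0.6195 -0.077   0.0662] q7 1.66 w 0.538 F [ 0.6 -0.4 -0.1] tilt [ 0.004 -0.    -1.   ] t 20.6167
```

Request:
play_rows(
  increments="-0.2 -0.1 1.5 0 -1;0 0 1.5 0 -1;0 0 1.2 0 -1;0 0 0.4 0 -1;0 0 0 0 -1",
)

```text
clock: 21.03
position: [0.6219, -0.0786, 0.021]
ee_rot: [0.039, -3.139, 0.0]
force: [0.2, -0.7, -0.6]
width: 0.538
gripper_force: 25.0
```

Request:
play_rows(
  increments="0 0 0 0 -1;0 0 0 0 -1;0 0 0 0 -1",
)

```text
clock: 21.28
position: [0.6238, -0.0779, 0.0228]
ee_rot: [-0.041, 3.14, -0.0]
force: [0.4, 0.3, -0.9]
width: 0.537
gripper_force: 25.0
```

Request:
play_rows(
  increments="0 0 0.4 0 -1;0 0 0 0 -1;0 0 0 0 0.4;0 0 0 0 0.4;0 0 0 0 0.4",
)

```text
clock: 21.7
position: [0.623, -0.0777, 0.0177]
ee_rot: [0.042, -3.141, -0.0]
force: [1.2, 0.2, 0.2]
width: 0.681
gripper_force: 0.0
```

Request:
play_rows(
  increments="0 0 0 0 0.4;0 0 -1 0 0.4;0 0 -2 0 0.5;0 0 -3 0 1;0 0 -4 0 1",
)

```text
clock: 22.12
position: [0.6214, -0.0776, 0.1173]
ee_rot: [0.041, -3.137, -0.0]
force: [0.0, 1.0, -0.8]
width: 0.844
gripper_force: 0.0
```

Request:
play_rows(
  increments="3 0 -3 0 1;3.5 0 -1 0 1;3.5 0 -1 0 1;3.5 0 -1 0 1;3.5 0 0 0 1",
)

```text
clock: 22.53
position: [0.4532, -0.0823, 0.1796]
ee_rot: [-0.041, 3.138, -0.0]
force: [1.0, 0.3, 0.7]
width: 1.003
gripper_force: 0.0
```

Request:
play_rows(
  increments="2 0 0 0 1;0 0 0 0 1;0 0 0 0 1",
)

```text
clock: 22.78
position: [0.4334, -0.0829, 0.1783]
ee_rot: [-0.041, 3.14, -0.0]
force: [0.6, 0.7, 0.8]
width: 1.0
gripper_force: 0.0
```

```bash
python3 - <<'E'
from h import *
p=vision.get_image("scene"); cv2.imwrite("pics/s9.png",cv2.resize(p["frame"][:,:,::-1],(800,600),interpolation=cv2.INTER_CUBIC))
p=vision.get_image("top"); W=world(p)
for x,y in ((.6274,-.2424),(.6244,-.0789),(.6107,.0916),(.6128,.2419)):
    q=W[(abs(W[...,0]-x)<.045)&(abs(W[...,1]-y)<.045)&(W[...,2]>.03)]
    print(len(q),np.median(q[:,2]).round(4),q[:,2].max().round(4),[np.round(k,1) for k in cv2.minAreaRect((q[:,:2]*1000).astype(np.float32))] )
E
```

```text
220 0.0413 0.0488 [array([ 621.9, -239. ]), array([46.1, 45.7]), np.float64(0.8)]
195 0.0421 0.0491 [array([626.2, -74.9]), array([45.1, 48.7]), np.float64(89.0)]
371 0.0416 0.0487 [array([609.1,  93.2]), array([66.6, 55.2]), np.float64(0.1)]
205 0.0419 0.0492 [array([611.8, 243.8]), array([34.1, 55.8]), np.float64(89.4)]
```

View pics/s9.png

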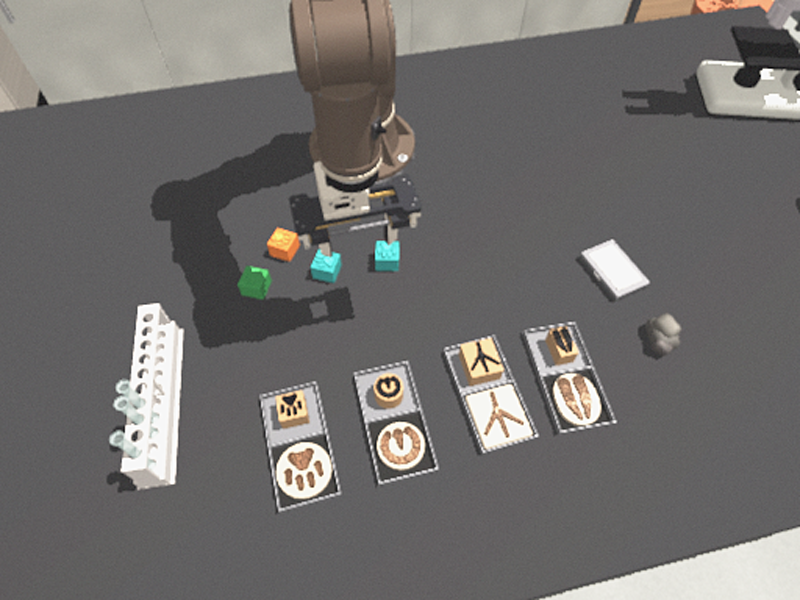

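All four stamps lie flat in their matching bays, at fox (291,408), pony (388,388), heron (482,360) and deer (563,342). The tin, the rack and the look-alikes have not moved.

```bash
python3 -c "
from cell import job
print(job.sign_off())"
```

```text
the job is handed in; nothing more can be done
None
```

All four stamps are lying flat, print up, in the trays with the matching casts; the ink-pad tin, test-tube rack and look-alikes were left where they were, and the job was handed in at about 23 s on the robot's clock.

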